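Open a stop-valve box with the T-key before packing

ROBOT

A 7-joint arm with a two-finger parallel gripper is mounted at the origin on the work surface. World frame = base frame: x ahead of the robot, y to its left, z up, the work surface at z = 0. Lengths are in m, angles in rad, forces in N, time in s.
With the tool pointing down it reaches from about 0.425 to 0.95 m from the base axis. Payload 4.7 kg.
Tool frame: the origin (TCP) lies midway between the tips of the shut fingers; the grasp point (between the pads) lies 19 mm behind it (r.grip_point_offset is the distance from the TCP to the grasp point, in m); z points along the fingers, y is the line along which they close (so a half turn about z gives the same grasp; the last joint's range is limited). The gripper opens to 87 mm and grips with 3 to 60 N. Pads are 19 mm wide; open, the fingers measure 117 mm over their backs; the gripper's body (75 mm by 190 mm) begins 51 mm behind the grasp point.
Start: joints at [-1.313, 0.469, -0.049, 1.532, 0.024, 1.141, -0.082], TCP at [0.191, 0.647, 0.223] pointing down, gripper open.
Joint ranges: [-2.59, 2.59], [-0.33, 1.99], [-1.39, 1.29], [0.1, 2.45], [-1.04, 4.18], [0.21, 1.99], [-2.66, 2.66]. Speed limits (rad/s): [2.57, 2.57, 3.14, 3.14, 3.14, 3.14, 3.14].

INTERFACE

Orientations are given as a 3x3 rotation matrix whose columns are the frame's x, y, z axes.
In Python, from plant import r gives the robot as it stands.
- The arm moves only by the tool arm_command, never from a script. Its argument "commands" is a list of rows, each an object of numbers: "tx", "ty", "tz": the shift along the tool's x, y, z in mm; "rx", "ry", "rz": the turn, a rotation vector about the tool's x, y, z in degrees. In form: [{"tx": .., "ty": .., "tz": .., "rx": .., "ry": .., "rz": ..}, ...]. A call has 1 to 12 rows; each row is the pose to reach, as a shift and turn from the pose commanded when the call began, along the tool's axes at that moment; what a row does not reach only later rows make up. A row lasts 1/8 s, in which the tool goes at most 62.5 mm and 10.7 degrees, less where a joint would pass 70% of its speed; a pose out of reach is approached as far as the arm can. A call with a gripper value outside its range is refused whole. "grip" is the gripper command: -1 is shut, 1 is fully open, values between are in proportion, set as the call begins (left out, the last holds). The fingers move at their own pace and stop on an object; "force" is the grip in N (left out, the last holds). Time passes only in rows, so rows that repeat a pose let the fingers close. It gives the time, the measured TCP pose, the force, the opening and the grip force at its end, in the units of the state.
- r.sense(): the state, without advancing time (a new reading comes with each control period).
- r.grab_frame(name): name is "scene" or "top"; returns a dict with "frame" (480x640x3 uint8, red, green, blue), "fx", "fy", "cx", "cy" (pixels), "world_from_camera" (4x4, takes a point from camera to world coordinates). Camera axes: x right, y down, z forward; pixel columns grow to the right and rows downward; lengths in m; the calibration is good to about 2 mm. A picture is of the moment at which its call begins. There is no depth.
- r.finish_job(): hands the job in; it is judged then, once.
The state is a dict: "time_s": time; "qpos": joint angles; "dq": joint speeds; "effort": joint torques, N m; "ee_pos": TCP position; "orientation": TCP orientation; "contact_force": force on the tool from outside, world axes, zero at the start; "moment": the same for the moment, N m; "finger_gap": finger opening in m; "grip_force": force on a finger pad.
Only numpy, scipy, OpenCV 4.12 (cv2) and the standard library are available. Lean on these libraries where they do the work, as an engineer would, in place of code of your own. Each camera call takes 0.05 s, during which the arm holds its last target. There are 200 camera calls.

TASK

This stop-valve box has to be packed with its valve fully open. Take the long T-key with the square socket from its stand, lower it down the box onto the loose square rod and feel it drop fully on, turn it anticlockwise until the valve comes up against its stop without forcing anything, then draw the key out and lower it back upright into its cup in the stand.

Things in the scene. Friction and masses are not known exactly. Their poses are not given: they have to be found in the camera images.
- box: The stop-valve box, fixed to the bench; origin at the middle of its underside, z up. A vertical dark iron barrel with a round bore of 62 mm, a head rim of 108 mm outside diameter, a round foot flange 150 mm wide and two brass pipe tails near the bottom along its y axis (each ends 98 mm from the barrel's axis), on a plywood board 180 (x) by 200 (y) by 12 mm.
- mouth (a point): Centre of the mouth of the box's bore, level with the top of the head rim, 155 mm above the bench; axes as box.
- rod_end (a point): A point on the bore's axis, 80 mm below the mouth, at the height of the flat top of an upright square steel rod, 20 mm across flats, leading down to the valve. Not measured, different each time: the rod is clamped at any angle about z, and its top leans up to 4 mm off this point (yields to a light push). Do not force it: keep pushes under 40 N, turning under 0.25 N m.
- valve (a joint): Valve angle in rad: 0 shut, 1.571 fully open against a solid stop. Grows anticlockwise seen from above; stays where it is left; turns with about 0.12 N m; starts at 0.75 to 1.05. Its rod has 0.24 rad of free turn on the valve and about 0.13 rad either way in the socket, taken up before the valve moves. The angle of the rod's flats is not known from this reading.
- key_grip (a point): Centre of the T-bar of the long T-key, 180 mm above the key's foot. The bar is square steel, 16 by 16 by 150 mm, along this point's x axis; z points up the shank. The key weighs 0.5 to 0.8 kg. Below the bar: a round shank 18 mm thick, a square socket block 35 mm across (12 to 48 mm above the foot) and a bell mouth of 47 mm outside diameter at the foot.
- key_tip (a point): Centre of the bell mouth at the foot of the T-key; axes as key_grip. The bell, 41 mm wide inside and 12 mm deep, guides the rod to the middle; above it is a square socket 22.5 mm wide, flats along x and y, 26 mm deep. It goes on when its flats are within 0.12 rad of the rod's: the foot is then 118 mm below the box's mouth; else it stops at 92 mm.
- stand: The key stand, fixed to the bench: a grey steel plate 100 (x) by 230 (y) by 8 mm with two upright round cups, 130 mm apart along y, each 56 mm inside and 50 mm deep with a flared rim, its top 58 mm above the bench. The T-key stands in one cup, the lifter in the other (which one varies). Origin at the middle of the plate's underside.
- cup_a (a point): Centre of the floor of one cup of the stand (towards the stand's +y), 8 mm above the bench.
- cup_b (a point): Centre of the floor of the other cup of the stand (towards the stand's -y), 8 mm above the bench.
- lifter_mid (a point): Middle of the cover lifter, 60 mm above its foot: a short T-shaped tool, 123 mm tall, with a thin 12 mm shank and a round bar 100 mm long, in the other cup. Not needed here: leave it alone.
- cover: The box's round iron cover, 92 mm across and 12 mm thick, lying on the bench; origin at the middle of its underside. Leave it alone.
- tape_roll: A roll of brown paper tape lying flat, 100 mm across and 48 mm high; origin at the middle of its underside. Leave it alone.
Mind the look-alikes: they are no part of the job. What is shaped like the part that bears key_grip but black or pink is not meant.

How it is judged:
By the outcome, as a careful person would: the job done as asked, in the order asked, and still so for the second after the job is handed in, with the robot touching nothing.
It also fails if it takes over 72 s, if anything falls off the work surface, if the arm or the gripper's body presses on something with over 40 N, if the wrist force passes 120 N, or if a joint passes its speed limit or range.

## Working session

There is one attempt and no reset: what is moved stays moved. The work goes in short steps, Python scripts to look and compute and a tool call to move; the robot and the scene stay as the last step left them, time stands still between calls to the robot, and variables do not carry over. Pictures are saved under pics/ and viewed, at most 10 in all, crops included, and the job is handed in when it is done.

Besides the shell and the picture viewer there is one more tool, called after "Emit:" as name(argument=value, ...), one argument or row to a line, values as JSON. arm_command: Moves the arm, as the interface text tells. Its arguments: {"type":"object","properties":{"commands":{"type":"array","items":{"type":"object","properties":{"tx":{"type":"number"},"ty":{"type":"number"},"tz":{"type":"number"},"rx":{"type":"number"},"ry":{"type":"number"},"rz":{"type":"number"}}}},"grip":{"type":"number"},"force":{"type":"number"}},"required":["commands"]}

```bash
ls; mkdir -p pics
cat > h.py <<'E'
import numpy as np, cv2
from plant import r
def grab(n,f=None):
    d=r.grab_frame(n)
    if f: cv2.imwrite(f'pics/{f}.png',cv2.cvtColor(d['frame'],cv2.COLOR_RGB2BGR))
    return d
def ray(d,u,v,z):
    T=np.array(d['world_from_camera']); c=T[:3,3]
    w=T[:3,:3]@np.array([(u-d['cx'])/d['fx'],(v-d['cy'])/d['fy'],1])
    return c+w*(z-c[2])/w[2]
def proj(d,p):
    T=np.linalg.inv(np.array(d['world_from_camera'])); q=T[:3,:3]@np.array(p)+T[:3,3]
    return d['fx']*q[0]/q[2]+d['cx'],d['fy']*q[1]/q[2]+d['cy']
E
python3 - <<'E'
from h import *
np.set_printoptions(precision=4,suppress=True)
for n in('top','scene'):
    d=grab(n,n+'0'); print(n,d['fx'],d['cx'],d['cy'],np.array(d['world_from_camera']))
s=r.sense();print(s['time_s'],s['ee_pos'],s['orientation'],s['contact_force'],s['finger_gap'],r.grip_point_offset)
E
```

```text
pics
top 467.93828617164917 318.4882535512975 243.50100412586303 [[ 0.018  -0.9933  0.1144  0.3934]
 [-0.9997 -0.0159  0.0191  0.1971]
 [-0.0172 -0.1147 -0.9932  1.5936]
 [ 0.      0.      0.      1.    ]]
scene 496.3212594159463 328.18646132508917 237.73735957763805 [[-0.7795  0.5365 -0.3232  1.0008]
 [ 0.6264  0.6677 -0.4023  0.7722]
 [-0.0001 -0.5161 -0.8565  1.333 ]
 [ 0.      0.      0.      1.    ]]
0.1 [0.1908 0.6469 0.2216] [[-0.9592  0.2828 -0.0004]
 [ 0.2829  0.9592 -0.0017]
 [-0.0001 -0.0017 -1.    ]] [-0.739  -0.7933  1.259 ] 0.08675234059917034 0.0187
```

View pics/top0.png

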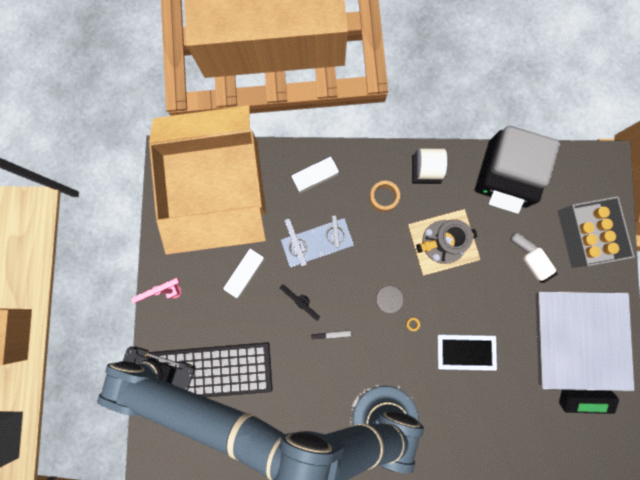

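View pics/scene0.png

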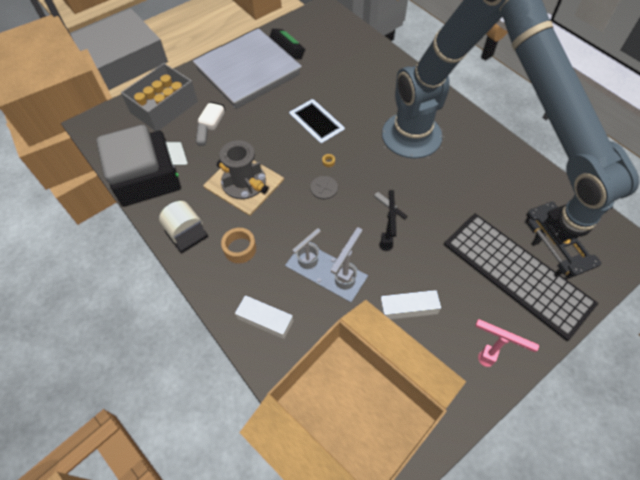

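The top view shows the T-key in the left cup (bar roughly (287,221)–(303,264)), the lifter at (335,237) and the box mouth at about (456,236). In the scene view the key bar runs from (335,270) to (359,230). I'll look closer.

Run:
```python
import cv2,numpy as np
a=cv2.imread('pics/top0.png')[195:280,270:490]; b=cv2.imread('pics/scene0.png')[135:305,200:380]
a=cv2.resize(a,None,fx=3.6,fy=3.6,interpolation=cv2.INTER_CUBIC)
cv2.imwrite('pics/ct.png',a)
# bright grey bar mask
for n,(y0,y1,x0,x1) in {'top0':(210,275,275,360),'scene0':(215,300,280,375)}.items():
    im=cv2.imread(f'pics/{n}.png').astype(int)[y0:y1,x0:x1]
    m=((im.min(2)>165)&(im.max(2)-im.min(2)<30)).astype(np.uint8)
    k,l,s,c=cv2.connectedComponentsWithStats(m)
    for i in range(1,k):
        if s[i,4]>40:
            p=np.argwhere(l==i)[:,::-1].astype(np.float32)+[x0,y0]
            print(n,s[i,4],c[i]+[x0,y0],cv2.minAreaRect(p.astype(np.float32)))
```

```text
top0 297 [335.27609428 233.38383838] ((335.800048828125, 231.9000244140625), (21.0190372467041, 27.72724151611328), 26.56505012512207)
top0 464 [296.83836207 244.0387931 ] ((294.320556640625, 242.45481872558594), (46.9307861328125, 21.244693756103516), 51.009002685546875)
scene0 81 [305.98765432 240.13580247] ((306.09869384765625, 240.11610412597656), (2.590593099594116, 31.2395076751709), 49.63546371459961)
scene0 231 [345.37662338 250.26406926] ((345.4471130371094, 249.27615356445312), (5.705350399017334, 48.74571228027344), 31.701427459716797)
scene0 44 [345.22727273 274.54545455] ((345.0, 274.5), (7.0, 12.0), 90.0)
```

View pics/ct.png

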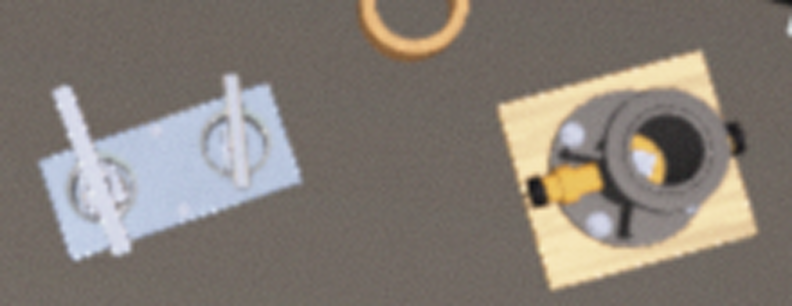

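```bash
cat >> h.py <<'E'
def c2(d,P,z): return np.array([ray(d,270+x/3.6,195+y/3.6,z) for x,y in P])
E
python3 - <<'E'
from h import *
np.set_printoptions(precision=4,suppress=True)
d=grab('top');s=grab('scene')
b=c2(d,[(62,90),(122,252)],.196);print('bar',b[:,:2],b.mean(0),np.linalg.norm(b[0]-b[1]),np.degrees(np.arctan2(*(b[0]-b[1])[1::-1])))
e=np.array([ray(s,345.45,249.28,.196)]);print('bar scene',e)
st=c2(d,[(40,160),(268,84),(301,183),(75,260)],.008);print('stand',st.mean(0),[np.linalg.norm(st[i]-st[i-1]) for i in range(4)])
u=(st[1]+st[2]-st[0]-st[3]);u/=np.linalg.norm(u);print('u',u,'cups',st.mean(0)-u*.065,st.mean(0)+u*.065)
bx=c2(d,[(498,104),(702,50),(758,234),(552,290)],.012);print('box',bx.mean(0),[np.linalg.norm(bx[i]-bx[i-1]) for i in range(4)])
print('mouth',c2(d,[(668,148)],.155),'rimcups',c2(d,[(100,188),(236,142)],.058))
# scene mouth ellipse: dark bore blob
im=s['frame'].astype(int)[135:180,212:262]; 
print('rod',c2(d,[(645,160)],.075))
for n,p in {'m':[bx.mean(0)[0],bx.mean(0)[1],.155]}.items(): print(n,proj(s,p),proj(d,p))
E
```

```text
bar [[0.6246 0.32  ]
 [0.489  0.2666]] [0.5568 0.2933 0.196 ] 0.14571452472302907 21.513919781814725
bar scene [[0.5585 0.2944 0.196 ]]
stand [0.579 0.231 0.008] [np.float64(0.10097178885778701), np.float64(0.22865562701218334), np.float64(0.09974467040704797), np.float64(0.2255365137735973)]
u [ 0.3366 -0.9417  0.    ] cups [0.5571 0.2922 0.008 ] [0.6009 0.1698 0.008 ]
box [ 0.5879 -0.1986  0.012 ] [np.float64(0.18192064176376357), np.float64(0.2006168481272058), np.float64(0.1808941331826462), np.float64(0.20032557886809083)]
mouth [[ 0.5889 -0.1977  0.155 ]] rimcups [[0.5569 0.2949 0.058 ]
 [0.6014 0.1707 0.058 ]]
rod [[ 0.5885 -0.1988  0.075 ]]
m (np.float64(235.52983509708324), np.float64(152.99395549981926)) (np.float64(455.860323424414), np.float64(236.4318931615172))
```

```bash
cat >> h.py <<'E'
def to(x,y,z,yaw=None):
    "shift in tool axes (mm) and rz (deg) to bring TCP there; yaw=world angle of tool y"
    s=r.sense(); R=np.array(s['orientation']); d=R.T@(np.array([x,y,z])-s['ee_pos'])*1000
    a=np.degrees(np.arctan2(R[1,1],R[0,1])); print('t',s['time_s'],'T',d.round(1),'yaw',a.round(2),'rz',None if yaw is None else round(-(yaw-a),2))
E
python3 -c "
from h import *
to(.557,.293,.26,111.5)"
```

```text
t 0.2 T [-451.4 -236.1  -37.8] yaw 73.57 rz -37.93
```

Emit:
arm_command(
  commands=[
    {"tz": -38,"tx": -20,"ty": -10},
    {"tx": -70,"ty": -37,"tz": -38,"rz": -5},
    {"tx": -120,"ty": -63,"tz": -38,"rz": -10},
    {"tx": -170,"ty": -89,"tz": -38,"rz": -16},
    {"tx": -220,"ty": -115,"tz": -38,"rz": -22},
    {"tx": -270,"ty": -141,"tz": -38,"rz": -28},
    {"tx": -320,"ty": -167,"tz": -38,"rz": -34},
    {"tx": -370,"ty": -194,"tz": -38,"rz": -38},
    {"tx": -420,"ty": -220,"tz": -38,"rz": -38},
    {"tx": -451,"ty": -236,"tz": -38,"rz": -38},
    {"tx": -451,"ty": -236,"tz": -38,"rz": -38},
    {"tx": -451,"ty": -236,"tz": -38,"rz": -38},
  ],
)

```text
$.commands[0]: bad value
```

```bash
python3 -c "
from h import *
to(.557,.293,.181,111.5)
d=grab('scene');s=r.sense();print(s['ee_pos'],s['orientation'],s['qpos'],s['contact_force'])
im=cv2.cvtColor(d['frame'],cv2.COLOR_RGB2BGR)[150:310,260:440]
cv2.imwrite('pics/s1.png',cv2.resize(im,None,fx=3.6,fy=3.6,interpolation=cv2.INTER_CUBIC))
"
```

```text
t 0.2 T [-451.4 -236.    41.2] yaw 73.57 rz -37.93
[0.19083942 0.64717923 0.22204868] [[-9.59158175e-01  2.82870167e-01 -2.53147301e-04]
 [ 2.82870280e-01  9.59157773e-01 -8.77572772e-04]
 [-5.43095515e-06 -9.13338946e-04 -9.99999583e-01]] [-1.31289715  0.46903376 -0.04859797  1.53304612  0.02409144  1.14101044
 -0.08230267] [ 0.27298359  0.490463   -0.69301294]
```

View pics/s1.png

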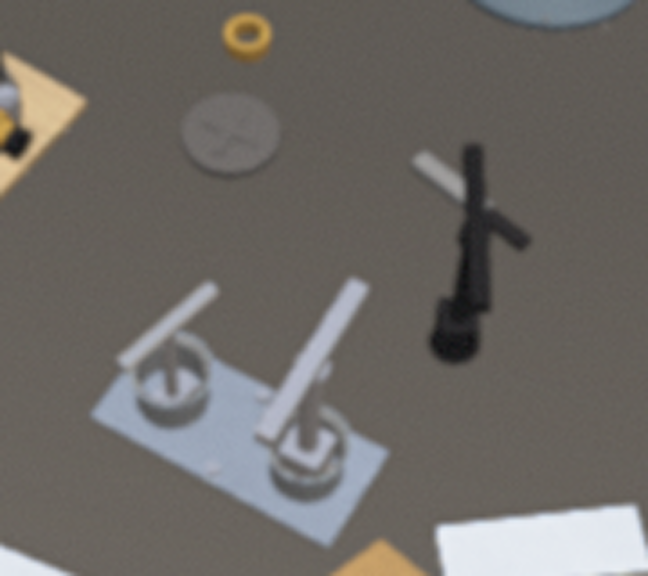

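The picture shows the key and lifter upright in their cups, with the key bar at crop (265,435)–(360,285). The arm didn't move because the call was refused, probably for missing fields. I'll resend with all fields filled in.

Emit:
arm_command(
  commands=[
    {"tx": -20,"ty": -10,"tz": -38,"rx": 0,"ry": 0,"rz": 0},
    {"tx": -70,"ty": -37,"tz": -38,"rx": 0,"ry": 0,"rz": -5},
    {"tx": -120,"ty": -63,"tz": -38,"rx": 0,"ry": 0,"rz": -10},
    {"tx": -170,"ty": -89,"tz": -38,"rx": 0,"ry": 0,"rz": -16},
    {"tx": -220,"ty": -115,"tz": -38,"rx": 0,"ry": 0,"rz": -22},
    {"tx": -270,"ty": -141,"tz": -38,"rx": 0,"ry": 0,"rz": -28},
    {"tx": -320,"ty": -167,"tz": -38,"rx": 0,"ry": 0,"rz": -34},
    {"tx": -370,"ty": -194,"tz": -38,"rx": 0,"ry": 0,"rz": -38},
    {"tx": -420,"ty": -220,"tz": -38,"rx": 0,"ry": 0,"rz": -38},
    {"tx": -451,"ty": -236,"tz": -38,"rx": 0,"ry": 0,"rz": -38},
    {"tx": -451,"ty": -236,"tz": -38,"rx": 0,"ry": 0,"rz": -38},
    {"tx": -451,"ty": -236,"tz": -38,"rx": 0,"ry": 0,"rz": -38},
  ],
)

```text
time_s: 1.75
ee_pos: [0.5559, 0.2945, 0.2603]
orientation: [[-0.93, -0.369, -0.001], [-0.369, 0.93, 0.001], [0.001, 0.001, -1.0]]
contact_force: [-1.1, 0.5, -0.3]
finger_gap: 0.0869
grip_force: 0.0
```

```bash
python3 -c "
from h import *
to(.557,.293,.181,111.5)
s=r.sense();print(s['ee_pos'],s['qpos'],s['contact_force'])
"
```

```text
t 1.75 T [-0.5 -1.8 79.3] yaw 111.63 rz 0.13
[0.55589956 0.29445414 0.26031457] [-0.56083974  0.36389783  0.00974752  1.60411308 -0.00500162  1.17411731
  1.39852514] [-1.1161794   0.45905233 -0.26875793]
```

Emit:
arm_command(
  commands=[
    {"tx": 0,"ty": -1,"tz": 40,"rx": 0,"ry": 0,"rz": 0},
    {"tx": 0,"ty": -1,"tz": 79,"rx": 0,"ry": 0,"rz": 0},
    {"tx": 0,"ty": -1,"tz": 79,"rx": 0,"ry": 0,"rz": 0},
    {"tx": 0,"ty": -1,"tz": 79,"rx": 0,"ry": 0,"rz": 0},
  ],
)

```text
time_s: 2.25
ee_pos: [0.5573, 0.2942, 0.1831]
orientation: [[-0.929, -0.369, 0.002], [-0.369, 0.929, 0.002], [-0.002, 0.001, -1.0]]
contact_force: [1.0, 0.1, 0.5]
finger_gap: 0.0871
grip_force: 0.0
```

Emit:
arm_command(
  commands=[
    {"tx": 0,"ty": 0,"tz": 0,"rx": 0,"ry": 0,"rz": 0},
    {"tx": 0,"ty": 0,"tz": 0,"rx": 0,"ry": 0,"rz": 0},
    {"tx": 0,"ty": 0,"tz": 0,"rx": 0,"ry": 0,"rz": 0},
    {"tx": 0,"ty": 0,"tz": 0,"rx": 0,"ry": 0,"rz": 0},
    {"tx": 0,"ty": 0,"tz": 0,"rx": 0,"ry": 0,"rz": 0},
    {"tx": 0,"ty": 0,"tz": 0,"rx": 0,"ry": 0,"rz": 0},
    {"tx": 0,"ty": 0,"tz": 0,"rx": 0,"ry": 0,"rz": 0},
    {"tx": 0,"ty": 0,"tz": 0,"rx": 0,"ry": 0,"rz": 0},
  ],
  grip=-1,
  force=45,
)

```text
time_s: 3.25
ee_pos: [0.5576, 0.2935, 0.1826]
orientation: [[-0.93, -0.368, 0.002], [-0.368, 0.93, 0.002], [-0.002, 0.001, -1.0]]
contact_force: [-0.9, 1.1, 3.8]
finger_gap: 0.0153
grip_force: 45.1
```

Emit:
arm_command(
  commands=[
    {"tx": 0,"ty": 0,"tz": -15,"rx": 0,"ry": 0,"rz": 0},
    {"tx": 0,"ty": 0,"tz": -40,"rx": 0,"ry": 0,"rz": 0},
    {"tx": 0,"ty": 0,"tz": -75,"rx": 0,"ry": 0,"rz": 0},
    {"tx": 0,"ty": 0,"tz": -115,"rx": 0,"ry": 0,"rz": 0},
    {"tx": 0,"ty": 0,"tz": -150,"rx": 0,"ry": 0,"rz": 0},
    {"tx": 0,"ty": 0,"tz": -175,"rx": 0,"ry": 0,"rz": 0},
    {"tx": 0,"ty": 0,"tz": -175,"rx": 0,"ry": 0,"rz": 0},
    {"tx": 0,"ty": 0,"tz": -175,"rx": 0,"ry": 0,"rz": 0},
  ],
)

```text
time_s: 4.25
ee_pos: [0.5561, 0.2919, 0.3543]
orientation: [[-0.93, -0.368, -0.004], [-0.368, 0.93, -0.002], [0.004, -0.001, -1.0]]
contact_force: [-1.5, -0.1, -8.0]
finger_gap: 0.0158
grip_force: 45.0
```

```bash
python3 -c "
from h import *
to(.588,-.198,.36,60)
s=r.sense();print(s['ee_pos'],s['qpos'],s['contact_force'],s['moment'],s['finger_gap'])
im=cv2.imread('pics/top0.png')[225:250,440:475]
a=cv2.resize(im,None,fx=16,fy=16,interpolation=cv2.INTER_CUBIC)
d=grab('scene'); im=cv2.cvtColor(d['frame'],cv2.COLOR_RGB2BGR); b=cv2.resize(im[120:320,220:420],(400,400),interpolation=cv2.INTER_CUBIC)
c=np.zeros((400,200,3),np.uint8); s0=cv2.imread('pics/scene0.png')[140:165,220:252]; e=cv2.resize(s0,None,fx=12,fy=12,interpolation=cv2.INTER_CUBIC)
W=np.zeros((600,800,3),np.uint8); W[:400,:400]=b; W[:300,400:784]=e; W[300:600,400:800]=a[50:350,80:480]; cv2.imwrite('pics/w2.png',W)
"
```

```text
t 4.25 T [ 150.4 -467.3   -4.7] yaw 111.56 rz 51.56
[0.55611386 0.29185811 0.35426129] [-0.56347782  0.31353851  0.01757089  1.46428746 -0.00546843  1.36819179
  1.40150043] [-1.47680071 -0.13139963 -8.0195265 ] [-0.03626017  0.12320248  0.03733285] 0.015780662613703336
```

View pics/w2.png

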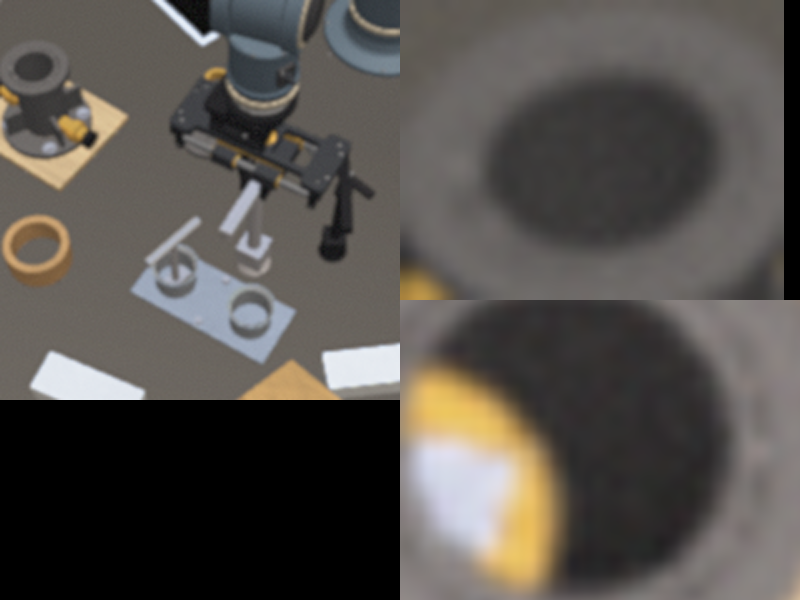

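Key is out of the cup and upright. In the lower-right panel the rod top has a right-hand corner at (518,452), with edges tilted about 12° clockwise in the image.

Emit:
arm_command(
  commands=[
    {"tx": 8,"ty": -25,"tz": -5,"rx": 0,"ry": 0,"rz": 8},
    {"tx": 21,"ty": -65,"tz": -5,"rx": 0,"ry": 0,"rz": 18},
    {"tx": 35,"ty": -108,"tz": -5,"rx": 0,"ry": 0,"rz": 28},
    {"tx": 49,"ty": -151,"tz": -5,"rx": 0,"ry": 0,"rz": 38},
    {"tx": 63,"ty": -195,"tz": -5,"rx": 0,"ry": 0,"rz": 48},
    {"tx": 77,"ty": -240,"tz": -5,"rx": 0,"ry": 0,"rz": 58},
    {"tx": 91,"ty": -284,"tz": -5,"rx": 0,"ry": 0,"rz": 68},
    {"tx": 105,"ty": -328,"tz": -5,"rx": 0,"ry": 0,"rz": 78},
    {"tx": 119,"ty": -370,"tz": -5,"rx": 0,"ry": 0,"rz": 88},
    {"tx": 133,"ty": -412,"tz": -5,"rx": 0,"ry": 0,"rz": 98},
    {"tx": 144,"ty": -447,"tz": -5,"rx": 0,"ry": 0,"rz": 108},
    {"tx": 150,"ty": -467,"tz": -5,"rx": 0,"ry": 0,"rz": 118},
  ],
)

```text
time_s: 5.8
ee_pos: [0.5879, -0.1995, 0.3598]
orientation: [[0.121, 0.993, -0.003], [0.993, -0.121, -0.001], [-0.001, -0.003, -1.0]]
contact_force: [-0.2, 0.7, -7.4]
finger_gap: 0.0157
grip_force: 45.0
```

```bash
python3 -c "
from h import *
d=grab('scene'); im=cv2.cvtColor(d['frame'],cv2.COLOR_RGB2BGR); b=cv2.resize(im[60:210,170:330],None,fx=3.7,fy=3.7,interpolation=cv2.INTER_CUBIC); cv2.imwrite('pics/s3.png',b)
t=grab('top')
P=[(420,440),(518,455),(490,555)]
q=np.array([ray(t,440+(X-320)/16,225+(Y-250)/16,.075) for X,Y in P]);e=np.diff(q,axis=0);print(q,np.degrees(np.arctan2(e[:,1],e[:,0])),np.linalg.norm(e,axis=1))
to(.588,-.198,.36,-11.5)
s=r.sense();print(s['ee_pos'],s['qpos'],s['contact_force'],s['moment'])
"
```

```text
[[ 0.5967789  -0.18941324  0.075     ]
 [ 0.59401321 -0.20922075  0.075     ]
 [ 0.57343418 -0.20325877  0.075     ]] [-97.94871567 163.84309351] [0.01999967 0.02142526]
t 5.9 T [ 2.5 -0.1 -0.2] yaw -6.73 rz 4.77
[ 0.58777823 -0.20045342  0.35984139] [-0.15484107  0.32049499  0.56256584  1.49758002 -0.1681253   1.37536053
  0.30026372] [-0.77602632  0.67786605 -7.1023215 ] [ 0.02238272  0.12337487 -0.01964641]
```

View pics/s3.png

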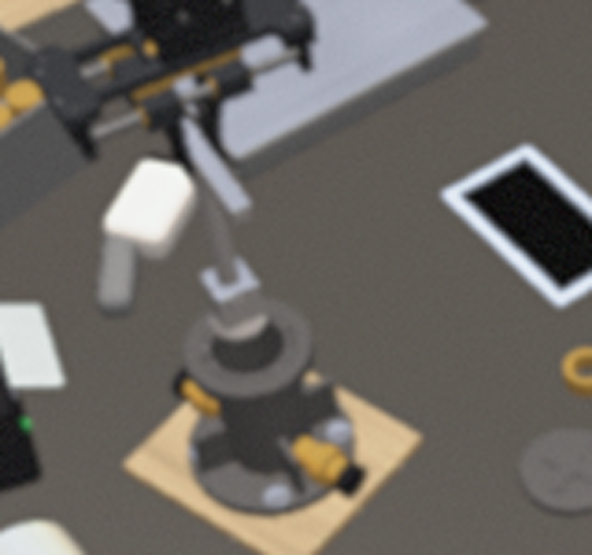

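The key foot hangs over the bore: bell at crop (240,325), mouth at about (248,350). Rod flats are near −12°.

Emit:
arm_command(
  commands=[
    {"tx": 2,"ty": 0,"tz": 0,"rx": 0,"ry": 0,"rz": 5},
    {"tx": 2,"ty": 0,"tz": 10,"rx": 0,"ry": 0,"rz": 5},
    {"tx": 2,"ty": 0,"tz": 25,"rx": 0,"ry": 0,"rz": 5},
    {"tx": 2,"ty": 0,"tz": 45,"rx": 0,"ry": 0,"rz": 5},
    {"tx": 2,"ty": 0,"tz": 65,"rx": 0,"ry": 0,"rz": 5},
    {"tx": 2,"ty": 0,"tz": 85,"rx": 0,"ry": 0,"rz": 5},
    {"tx": 2,"ty": 0,"tz": 98,"rx": 0,"ry": 0,"rz": 5},
    {"tx": 2,"ty": 0,"tz": 103,"rx": 0,"ry": 0,"rz": 5},
    {"tx": 2,"ty": 0,"tz": 103,"rx": 0,"ry": 0,"rz": 5},
  ],
)

```text
time_s: 7.02
ee_pos: [0.5896, -0.1948, 0.2584]
orientation: [[0.198, 0.98, -0.0], [0.98, -0.198, 0.0], [0.0, -0.0, -1.0]]
contact_force: [-0.5, -0.5, -7.5]
finger_gap: 0.0156
grip_force: 45.0
```

Emit:
arm_command(
  commands=[
    {"tx": 0,"ty": 0,"tz": 3,"rx": 0,"ry": 0,"rz": 0},
    {"tx": 0,"ty": 0,"tz": 6,"rx": 0,"ry": 0,"rz": 0},
    {"tx": 0,"ty": 0,"tz": 9,"rx": 0,"ry": 0,"rz": 0},
    {"tx": 0,"ty": 0,"tz": 12,"rx": 0,"ry": 0,"rz": 0},
    {"tx": 0,"ty": 0,"tz": 15,"rx": 0,"ry": 0,"rz": 0},
    {"tx": 0,"ty": 0,"tz": 17,"rx": 0,"ry": 0,"rz": 0},
    {"tx": 0,"ty": 0,"tz": 17,"rx": 0,"ry": 0,"rz": 0},
  ],
)

```text
time_s: 7.9
ee_pos: [0.5892, -0.1949, 0.2414]
orientation: [[0.198, 0.98, -0.001], [0.98, -0.198, 0.0], [-0.0, -0.001, -1.0]]
contact_force: [-0.3, 0.6, -6.5]
finger_gap: 0.0155
grip_force: 45.0
```

Emit:
arm_command(
  commands=[
    {"tx": -1,"ty": -1,"tz": 2,"rx": 0,"ry": 0,"rz": 0},
    {"tx": -2,"ty": -1,"tz": 4,"rx": 0,"ry": 0,"rz": 0},
    {"tx": -2,"ty": -1,"tz": 6,"rx": 0,"ry": 0,"rz": 0},
    {"tx": -2,"ty": -1,"tz": 8,"rx": 0,"ry": 0,"rz": 0},
    {"tx": -2,"ty": -1,"tz": 8,"rx": 0,"ry": 0,"rz": 0},
  ],
)

```text
time_s: 8.52
ee_pos: [0.5883, -0.1978, 0.2354]
orientation: [[0.198, 0.98, 0.001], [0.98, -0.198, -0.001], [-0.001, 0.002, -1.0]]
contact_force: [-2.1, 0.2, 5.9]
finger_gap: 0.0158
grip_force: 46.6
```

Emit:
arm_command(
  commands=[
    {"tx": 0,"ty": 0,"tz": 1,"rx": 0,"ry": 0,"rz": -2},
    {"tx": 0,"ty": 0,"tz": 1,"rx": 0,"ry": 0,"rz": -4},
    {"tx": 0,"ty": 0,"tz": 1,"rx": 0,"ry": 0,"rz": -6},
    {"tx": 0,"ty": 0,"tz": 1,"rx": 0,"ry": 0,"rz": -6},
  ],
)

```text
time_s: 9.02
ee_pos: [0.5885, -0.1978, 0.235]
orientation: [[0.095, 0.995, 0.002], [0.995, -0.095, -0.001], [-0.001, 0.002, -1.0]]
contact_force: [-2.3, 0.0, 9.8]
finger_gap: 0.0154
grip_force: 47.0
```

```bash
cat >> h.py <<'E'
def st():
    s=r.sense();R=np.array(s['orientation']);print(s['time_s'],np.round(s['ee_pos'],4),'yaw',np.degrees(np.arctan2(R[1,1],R[0,1])).round(2),'F',np.round(s['contact_force'],1),'M',np.round(s['moment'],3),'q7',round(s['qpos'][6],3),s['finger_gap'])
E
python3 -c "
from h import *
st()"
```

```text
9.025 [ 0.5885 -0.1978  0.235 ] yaw -5.45 F [-2.3  0.   9.8] M [-0.029  1.58   0.022] q7 0.359 0.015412946812551986
```

Emit:
arm_command(
  commands=[
    {"tx": 0,"ty": -1,"tz": -2,"rx": 0,"ry": 0,"rz": 2},
    {"tx": 0,"ty": -2,"tz": -1,"rx": 0,"ry": 0,"rz": 4},
    {"tx": 0,"ty": -2,"tz": 0,"rx": 0,"ry": 0,"rz": 7},
    {"tx": 0,"ty": -2,"tz": 0,"rx": 0,"ry": 0,"rz": 10},
    {"tx": 0,"ty": -2,"tz": 0,"rx": 0,"ry": 0,"rz": 13},
    {"tx": 0,"ty": -2,"tz": 0,"rx": 0,"ry": 0,"rz": 13},
  ],
)

```text
time_s: 9.78
ee_pos: [0.5859, -0.1961, 0.2308]
orientation: [[0.316, 0.949, -0.001], [0.949, -0.316, -0.0], [-0.001, -0.001, -1.0]]
contact_force: [0.5, -0.9, -6.5]
finger_gap: 0.0161
grip_force: 45.0
```

```bash
python3 -c "
from h import *
st()"
```

```text
9.775 [ 0.5859 -0.1961  0.2308] yaw -18.41 F [ 0.5 -0.9 -6.5] M [-0.262  0.022  0.01 ] q7 0.154 0.01606062947774995
```

It dropped past the blocked height with no push; lowering to full seating.

Emit:
arm_command(
  commands=[
    {"tx": 0,"ty": 0,"tz": 4,"rx": 0,"ry": 0,"rz": 0},
    {"tx": 0,"ty": 0,"tz": 8,"rx": 0,"ry": 0,"rz": 0},
    {"tx": 0,"ty": 0,"tz": 12,"rx": 0,"ry": 0,"rz": 0},
    {"tx": 0,"ty": 0,"tz": 16,"rx": 0,"ry": 0,"rz": 0},
    {"tx": 0,"ty": 0,"tz": 19,"rx": 0,"ry": 0,"rz": 0},
    {"tx": 0,"ty": 0,"tz": 19,"rx": 0,"ry": 0,"rz": 0},
  ],
)

```text
time_s: 10.52
ee_pos: [0.586, -0.1964, 0.2132]
orientation: [[0.316, 0.949, -0.0], [0.949, -0.316, 0.0], [0.0, -0.0, -1.0]]
contact_force: [-0.3, 0.3, -7.8]
finger_gap: 0.0153
grip_force: 45.0
```

```bash
python3 -c "
from h import *
st()"
```

```text
10.525 [ 0.586  -0.1964  0.2132] yaw -18.44 F [-0.3  0.3 -7.8] M [-0.203  0.023  0.023] q7 0.163 0.015313865309190119
```

Emit:
arm_command(
  commands=[
    {"tx": 0,"ty": 0,"tz": 2,"rx": 0,"ry": 0,"rz": 0},
    {"tx": 0,"ty": 0,"tz": 4,"rx": 0,"ry": 0,"rz": 0},
    {"tx": 0,"ty": 0,"tz": 5,"rx": 0,"ry": 0,"rz": 0},
    {"tx": 0,"ty": 0,"tz": 5,"rx": 0,"ry": 0,"rz": 0},
  ],
)

```text
time_s: 11.02
ee_pos: [0.5875, -0.1969, 0.2111]
orientation: [[0.316, 0.949, 0.004], [0.949, -0.316, -0.0], [0.001, 0.004, -1.0]]
contact_force: [-0.1, 0.9, 5.4]
finger_gap: 0.0156
grip_force: 45.1
```

```bash
python3 -c "
from h import *
st()"
```

```text
11.025 [ 0.5875 -0.1969  0.2111] yaw -18.44 F [-0.1  0.9  5.4] M [ 0.23   0.547 -0.004] q7 0.166 0.015584694371301243
```

Emit:
arm_command(
  commands=[
    {"tx": 0,"ty": 0,"tz": -2,"rx": 0,"ry": 0,"rz": -2},
    {"tx": 0,"ty": 0,"tz": -2.5,"rx": 0,"ry": 0,"rz": -5},
    {"tx": 0,"ty": 0,"tz": -2.5,"rx": 0,"ry": 0,"rz": -8},
    {"tx": 0,"ty": 0,"tz": -2.5,"rx": 0,"ry": 0,"rz": -11},
    {"tx": 0,"ty": 0,"tz": -2.5,"rx": 0,"ry": 0,"rz": -14},
    {"tx": 0,"ty": 0,"tz": -2.5,"rx": 0,"ry": 0,"rz": -17},
    {"tx": 0,"ty": 0,"tz": -2.5,"rx": 0,"ry": 0,"rz": -20},
    {"tx": 0,"ty": 0,"tz": -2.5,"rx": 0,"ry": 0,"rz": -22},
  ],
)

```text
time_s: 12.02
ee_pos: [0.5865, -0.1967, 0.2114]
orientation: [[-0.064, 0.998, 0.001], [0.998, 0.064, -0.0], [-0.0, 0.001, -1.0]]
contact_force: [-0.5, 0.1, 0.1]
finger_gap: 0.0154
grip_force: 45.0
```

```bash
python3 -c "
from h import *
st()"
```

```text
12.025 [ 0.5865 -0.1967  0.2114] yaw 3.65 F [-0.5  0.1  0.1] M [-0.05   0.056 -0.107] q7 0.511 0.015381289152330257
```

Emit:
arm_command(
  commands=[
    {"tx": 0,"ty": 0,"tz": 0,"rx": 0,"ry": 0,"rz": -2},
    {"tx": 0,"ty": 0,"tz": 0,"rx": 0,"ry": 0,"rz": -4},
    {"tx": 0,"ty": 0,"tz": 0,"rx": 0,"ry": 0,"rz": -6},
    {"tx": 0,"ty": 0,"tz": 0,"rx": 0,"ry": 0,"rz": -8},
    {"tx": 0,"ty": 0,"tz": 0,"rx": 0,"ry": 0,"rz": -10},
  ],
)

```text
time_s: 12.65
ee_pos: [0.5864, -0.1965, 0.2113]
orientation: [[-0.237, 0.972, 0.001], [0.972, 0.237, -0.0], [-0.0, 0.001, -1.0]]
contact_force: [0.1, -0.2, 1.4]
finger_gap: 0.0154
grip_force: 45.0
```

```bash
python3 -c "
from h import *
st()"
```

```text
12.65 [ 0.5864 -0.1965  0.2113] yaw 13.7 F [ 0.1 -0.2  1.4] M [-0.068 -0.088 -0.131] q7 0.669 0.015364352578923534
```

Emit:
arm_command(
  commands=[
    {"tx": 0,"ty": 0,"tz": 0,"rx": 0,"ry": 0,"rz": -2},
    {"tx": 0,"ty": 0,"tz": 0,"rx": 0,"ry": 0,"rz": -4},
    {"tx": 0,"ty": 0,"tz": 0,"rx": 0,"ry": 0,"rz": -6},
    {"tx": 0,"ty": 0,"tz": 0,"rx": 0,"ry": 0,"rz": -8},
  ],
)

```text
time_s: 13.15
ee_pos: [0.5863, -0.1965, 0.2112]
orientation: [[-0.37, 0.929, 0.001], [0.929, 0.37, -0.0], [-0.0, 0.0, -1.0]]
contact_force: [1.0, -0.6, 2.7]
finger_gap: 0.0157
grip_force: 45.0
```

```bash
python3 -c "
from h import *
st()"
```

```text
13.15 [ 0.5863 -0.1965  0.2112] yaw 21.7 F [ 1.  -0.6  2.7] M [-0.1   -0.132 -0.11 ] q7 0.795 0.015709510170739554
```

Lowering the grip force so that the pads act as a torque limiter (about 10.5 N × 19 mm ≈ 0.2 N m).

Emit:
arm_command(
  commands=[
    {"tx": 0,"ty": 0,"tz": 0,"rx": 0,"ry": 0,"rz": 0},
    {"tx": 0,"ty": 0,"tz": 0,"rx": 0,"ry": 0,"rz": 0},
    {"tx": 0,"ty": 0,"tz": 0,"rx": 0,"ry": 0,"rz": -0.7},
    {"tx": 0,"ty": 0,"tz": 0,"rx": 0,"ry": 0,"rz": -1.4},
    {"tx": 0,"ty": 0,"tz": 0,"rx": 0,"ry": 0,"rz": -2.1},
    {"tx": 0,"ty": 0,"tz": 0,"rx": 0,"ry": 0,"rz": -2.8},
  ],
  force=10.5,
)

```text
time_s: 13.9
ee_pos: [0.5862, -0.1965, 0.2112]
orientation: [[-0.413, 0.911, 0.0], [0.911, 0.413, -0.0], [-0.0, 0.0, -1.0]]
contact_force: [-0.0, 0.2, 4.8]
finger_gap: 0.016
grip_force: 11.2
```

```bash
python3 -c "
from h import *
st()"
```

```text
13.9 [ 0.5862 -0.1965  0.2112] yaw 24.41 F [-0.   0.2  4.8] M [-0.11  -0.03  -0.068] q7 0.838 0.01603882407973975
```

Emit:
arm_command(
  commands=[
    {"tx": 0,"ty": 0,"tz": -0.5,"rx": 0,"ry": 0,"rz": -0.8},
    {"tx": 0,"ty": 0,"tz": -1,"rx": 0,"ry": 0,"rz": -1.6},
    {"tx": 0,"ty": 0,"tz": -1,"rx": 0,"ry": 0,"rz": -2.4},
    {"tx": 0,"ty": 0,"tz": -1,"rx": 0,"ry": 0,"rz": -3.2},
    {"tx": 0,"ty": 0,"tz": -1,"rx": 0,"ry": 0,"rz": -4},
  ],
)

```text
time_s: 14.52
ee_pos: [0.5857, -0.1963, 0.2114]
orientation: [[-0.476, 0.879, -0.001], [0.879, 0.476, 0.0], [0.001, -0.001, -1.0]]
contact_force: [0.2, 0.5, -1.9]
finger_gap: 0.0162
grip_force: 10.9
```

```bash
python3 -c "
from h import *
st()"
```

```text
14.525 [ 0.5857 -0.1963  0.2114] yaw 28.42 F [ 0.2  0.5 -1.9] M [-0.089 -0.131 -0.074] q7 0.902 0.01623381149969839
```

Emit:
arm_command(
  commands=[
    {"tx": 0,"ty": 0,"tz": 0,"rx": 0,"ry": 0,"rz": -0.8},
    {"tx": 0,"ty": 0,"tz": 0,"rx": 0,"ry": 0,"rz": -1.6},
    {"tx": 0,"ty": 0,"tz": 0,"rx": 0,"ry": 0,"rz": -2.4},
    {"tx": 0,"ty": 0,"tz": 0,"rx": 0,"ry": 0,"rz": -3.2},
    {"tx": 0,"ty": 0,"tz": 0,"rx": 0,"ry": 0,"rz": -4},
  ],
)

```text
time_s: 15.15
ee_pos: [0.5858, -0.1963, 0.2115]
orientation: [[-0.536, 0.844, -0.001], [0.844, 0.536, 0.0], [0.001, -0.001, -1.0]]
contact_force: [0.1, -0.5, -5.5]
finger_gap: 0.0159
grip_force: 10.6
```

```bash
python3 -c "
from h import *
st()"
```

```text
15.15 [ 0.5858 -0.1963  0.2115] yaw 32.42 F [ 0.1 -0.5 -5.5] M [-0.092 -0.093 -0.134] q7 0.965 0.015925994920256644
```

Still turning (0.13 N m, gap unchanged).

Emit:
arm_command(
  commands=[
    {"tx": 0,"ty": 0,"tz": 0.2,"rx": 0,"ry": 0,"rz": -0.8},
    {"tx": 0,"ty": 0,"tz": 0.3,"rx": 0,"ry": 0,"rz": -1.6},
    {"tx": 0,"ty": 0,"tz": 0.3,"rx": 0,"ry": 0,"rz": -2.4},
    {"tx": 0,"ty": 0,"tz": 0.3,"rx": 0,"ry": 0,"rz": -3.2},
    {"tx": 0,"ty": 0,"tz": 0.3,"rx": 0,"ry": 0,"rz": -4},
  ],
)

```text
time_s: 15.78
ee_pos: [0.586, -0.1964, 0.2116]
orientation: [[-0.594, 0.805, -0.0], [0.805, 0.594, 0.0], [0.0, -0.0, -1.0]]
contact_force: [-0.4, -0.5, -6.6]
finger_gap: 0.0159
grip_force: 10.5
```

```bash
python3 -c "
from h import *
st()"
```

```text
15.775 [ 0.586  -0.1964  0.2116] yaw 36.42 F [-0.4 -0.5 -6.6] M [-0.184 -0.073 -0.101] q7 1.029 0.01585636034321542
```

Emit:
arm_command(
  commands=[
    {"tx": 0,"ty": 0,"tz": 0,"rx": 0,"ry": 0,"rz": -0.8},
    {"tx": 0,"ty": 0,"tz": 0,"rx": 0,"ry": 0,"rz": -1.6},
    {"tx": 0,"ty": 0,"tz": 0,"rx": 0,"ry": 0,"rz": -2.4},
    {"tx": 0,"ty": 0,"tz": 0,"rx": 0,"ry": 0,"rz": -3.2},
  ],
)

```text
time_s: 16.27
ee_pos: [0.586, -0.1964, 0.2116]
orientation: [[-0.637, 0.771, -0.0], [0.771, 0.637, 0.0], [0.0, -0.0, -1.0]]
contact_force: [1.0, -0.9, -6.2]
finger_gap: 0.0163
grip_force: 10.8
```

```bash
python3 -c "
from h import *
st()"
```

```text
16.275 [ 0.586  -0.1964  0.2116] yaw 39.6 F [ 1.  -0.9 -6.2] M [-0.118 -0.091 -0.274] q7 1.08 0.016319744737885264
```

Emit:
arm_command(
  commands=[
    {"tx": 0,"ty": 0,"tz": 0,"rx": 0,"ry": 0,"rz": 0},
  ],
)

```text
time_s: 16.4
ee_pos: [0.586, -0.1964, 0.2116]
orientation: [[-0.637, 0.771, -0.0], [0.771, 0.637, 0.0], [0.0, 0.0, -1.0]]
contact_force: [0.5, 0.2, -6.5]
finger_gap: 0.0162
grip_force: 10.8
```

```bash
python3 -c "
from h import *
st()
for i in range(5): grab('scene'); st()"
```

```text
16.4 [ 0.586  -0.1964  0.2116] yaw 39.56 F [ 0.5  0.2 -6.5] M [-0.053 -0.066 -0.292] q7 1.079 0.016207835813403747
16.45 [ 0.586  -0.1964  0.2116] yaw 39.56 F [ 0.1 -1.  -6.8] M [-0.131 -0.055 -0.296] q7 1.079 0.016175939402093022
16.5 [ 0.586  -0.1964  0.2116] yaw 39.56 F [ 0.6 -0.5 -6.4] M [-0.106 -0.08  -0.37 ] q7 1.079 0.016215229500328016
16.55 [ 0.5861 -0.1964  0.2116] yaw 39.56 F [-0.1  0.9 -7. ] M [-0.116 -0.012 -0.338] q7 1.079 0.016471495577227706
16.6 [ 0.5861 -0.1964  0.2116] yaw 39.57 F [ 0.8  0.1 -7.8] M [-0.122 -0.094 -0.27 ] q7 1.079 0.015994456484430725
16.65 [ 0.5861 -0.1964  0.2116] yaw 39.56 F [ 0.2  0.5 -7. ] M [-0.08  -0.024 -0.33 ] q7 1.079 0.016021366353534884
```

At the stop: the torque rose from 0.12 to about 0.3 N m. Backing off at once, within the free play.

Emit:
arm_command(
  commands=[
    {"tx": 0,"ty": 0,"tz": 0,"rx": 0,"ry": 0,"rz": 2},
    {"tx": 0,"ty": 0,"tz": 0,"rx": 0,"ry": 0,"rz": 4},
    {"tx": 0,"ty": 0,"tz": 0,"rx": 0,"ry": 0,"rz": 6},
    {"tx": 0,"ty": 0,"tz": 0,"rx": 0,"ry": 0,"rz": 7},
  ],
)

```text
time_s: 17.15
ee_pos: [0.5862, -0.1963, 0.2117]
orientation: [[-0.538, 0.843, -0.0], [0.843, 0.538, 0.0], [0.0, -0.0, -1.0]]
contact_force: [-0.5, -0.2, -6.6]
finger_gap: 0.0159
grip_force: 10.4
```

```bash
python3 -c "
from h import *
st()"
```

```text
17.15 [ 0.5862 -0.1963  0.2117] yaw 32.52 F [-0.5 -0.2 -6.6] M [-0.039 -0.007  0.038] q7 0.966 0.015900881869680878
```

Emit:
arm_command(
  commands=[
    {"tx": 0,"ty": 0,"tz": 0,"rx": 0,"ry": 0,"rz": 0},
    {"tx": 0,"ty": 0,"tz": 0,"rx": 0,"ry": 0,"rz": 0},
    {"tx": 0,"ty": 0,"tz": 0,"rx": 0,"ry": 0,"rz": 0},
    {"tx": 0,"ty": 0,"tz": -4,"rx": 0,"ry": 0,"rz": 0},
    {"tx": 0,"ty": 0,"tz": -9,"rx": 0,"ry": 0,"rz": 0},
    {"tx": 0,"ty": 0,"tz": -15,"rx": 0,"ry": 0,"rz": 0},
  ],
  force=45,
)

```text
time_s: 17.9
ee_pos: [0.5861, -0.1965, 0.2272]
orientation: [[-0.538, 0.843, 0.0], [0.843, 0.538, 0.0], [0.0, 0.0, -1.0]]
contact_force: [1.1, -0.1, -7.2]
finger_gap: 0.0155
grip_force: 44.9
```

```bash
python3 -c "
from h import *
st()"
```

```text
17.9 [ 0.5861 -0.1965  0.2272] yaw 32.56 F [ 1.1 -0.1 -7.2] M [-0.021  0.024 -0.032] q7 0.962 0.015465643709914783
```

Emit:
arm_command(
  commands=[
    {"tx": 0,"ty": 0,"tz": -10,"rx": 0,"ry": 0,"rz": 0},
    {"tx": 0,"ty": 0,"tz": -25,"rx": 0,"ry": 0,"rz": 0},
    {"tx": 0,"ty": 0,"tz": -45,"rx": 0,"ry": 0,"rz": 0},
    {"tx": 0,"ty": 0,"tz": -70,"rx": 0,"ry": 0,"rz": 0},
    {"tx": 0,"ty": 0,"tz": -100,"rx": 0,"ry": 0,"rz": 0},
    {"tx": 0,"ty": 0,"tz": -125,"rx": 0,"ry": 0,"rz": 0},
    {"tx": 0,"ty": 0,"tz": -138,"rx": 0,"ry": 0,"rz": 0},
    {"tx": 0,"ty": 0,"tz": -138,"rx": 0,"ry": 0,"rz": 0},
  ],
)

```text
time_s: 18.9
ee_pos: [0.5864, -0.1967, 0.3658]
orientation: [[-0.538, 0.843, 0.002], [0.843, 0.538, -0.001], [-0.002, 0.002, -1.0]]
contact_force: [0.2, 0.0, -7.5]
finger_gap: 0.0153
grip_force: 44.9
```

```bash
python3 -c "
from h import *
st();to(.5575,.2930,.365,111.5)"
```

```text
18.9 [ 0.5864 -0.1967  0.3658] yaw 32.56 F [ 0.2  0.  -7.5] M [-0.045  0.075 -0.025] q7 0.929 0.015348329998922682
t 18.9 T [428.3 239.2   0.5] yaw 32.56 rz -78.94
```

Emit:
arm_command(
  commands=[
    {"tx": 20,"ty": 11,"tz": 0,"rx": 0,"ry": 0,"rz": -3},
    {"tx": 58,"ty": 32,"tz": 0,"rx": 0,"ry": 0,"rz": -11},
    {"tx": 100,"ty": 56,"tz": 0,"rx": 0,"ry": 0,"rz": -19},
    {"tx": 143,"ty": 80,"tz": 0,"rx": 0,"ry": 0,"rz": -27},
    {"tx": 186,"ty": 104,"tz": 0,"rx": 0,"ry": 0,"rz": -35},
    {"tx": 229,"ty": 128,"tz": 0,"rx": 0,"ry": 0,"rz": -43},
    {"tx": 272,"ty": 152,"tz": 0,"rx": 0,"ry": 0,"rz": -51},
    {"tx": 315,"ty": 176,"tz": 0,"rx": 0,"ry": 0,"rz": -59},
    {"tx": 358,"ty": 200,"tz": 0,"rx": 0,"ry": 0,"rz": -67},
    {"tx": 395,"ty": 221,"tz": 0,"rx": 0,"ry": 0,"rz": -74},
    {"tx": 420,"ty": 234,"tz": 0,"rx": 0,"ry": 0,"rz": -79},
    {"tx": 428,"ty": 239,"tz": 0,"rx": 0,"ry": 0,"rz": -79},
  ],
)

```text
time_s: 20.4
ee_pos: [0.555, 0.2959, 0.363]
orientation: [[-0.928, -0.372, -0.004], [-0.372, 0.928, -0.0], [0.003, 0.001, -1.0]]
contact_force: [-0.1, -0.6, -7.8]
finger_gap: 0.0158
grip_force: 44.9
```

Emit:
arm_command(
  commands=[
    {"tx": 0,"ty": 0,"tz": 0,"rx": 0,"ry": 0,"rz": 0},
    {"tx": 0,"ty": 0,"tz": 0,"rx": 0,"ry": 0,"rz": 0},
    {"tx": 0,"ty": 0,"tz": 0,"rx": 0,"ry": 0,"rz": 0},
  ],
)

```text
time_s: 20.78
ee_pos: [0.5577, 0.2912, 0.3649]
orientation: [[-0.931, -0.365, 0.0], [-0.365, 0.931, -0.001], [-0.0, -0.001, -1.0]]
contact_force: [0.3, -0.0, -5.8]
finger_gap: 0.0157
grip_force: 44.9
```

```bash
python3 -c "
from h import *
st();to(.5575,.2930,.245,111.5)
d=grab('scene'); im=cv2.cvtColor(d['frame'],cv2.COLOR_RGB2BGR); cv2.imwrite('pics/s5.png',cv2.resize(im[130:310,260:440],None,fx=3.3,fy=3.3,interpolation=cv2.INTER_CUBIC))
"
```

```text
20.775 [0.5577 0.2912 0.3649] yaw 111.41 F [ 0.3 -0.  -5.8] M [0.084 0.046 0.03 ] q7 1.383 0.015684122746695003
t 20.775 T [ -0.5   1.8 119.9] yaw 111.41 rz -0.09
```

View pics/s5.png

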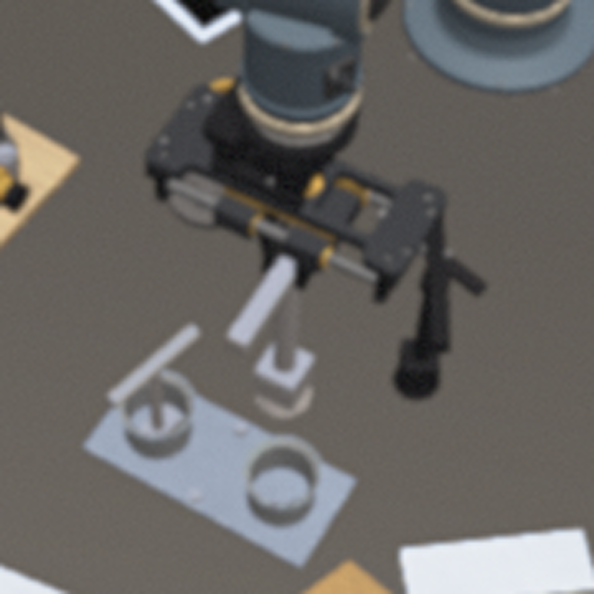

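The key hangs upright right above its empty cup (cup at crop (283,480)). Lowering.

Emit:
arm_command(
  commands=[
    {"tx": 0,"ty": 1.5,"tz": 15,"rx": 0,"ry": 0,"rz": 0},
    {"tx": 0,"ty": 1.5,"tz": 40,"rx": 0,"ry": 0,"rz": 0},
    {"tx": 0,"ty": 1.5,"tz": 70,"rx": 0,"ry": 0,"rz": 0},
    {"tx": 0,"ty": 1.5,"tz": 95,"rx": 0,"ry": 0,"rz": 0},
    {"tx": 0,"ty": 1.5,"tz": 110,"rx": 0,"ry": 0,"rz": 0},
    {"tx": 0,"ty": 1.5,"tz": 115,"rx": 0,"ry": 0,"rz": 0},
    {"tx": 0,"ty": 1.5,"tz": 115,"rx": 0,"ry": 0,"rz": 0},
    {"tx": 0,"ty": 1.5,"tz": 115,"rx": 0,"ry": 0,"rz": 0},
  ],
)

```text
time_s: 21.82
ee_pos: [0.5572, 0.2947, 0.251]
orientation: [[-0.93, -0.368, 0.002], [-0.368, 0.93, 0.001], [-0.002, 0.0, -1.0]]
contact_force: [-0.2, -0.1, -7.3]
finger_gap: 0.0154
grip_force: 44.9
```

Emit:
arm_command(
  commands=[
    {"tx": 0,"ty": 0,"tz": 6,"rx": 0,"ry": 0,"rz": 0},
    {"tx": 0,"ty": 0,"tz": 12,"rx": 0,"ry": 0,"rz": 0},
    {"tx": 0,"ty": 0,"tz": 18,"rx": 0,"ry": 0,"rz": 0},
    {"tx": 0,"ty": 0,"tz": 24,"rx": 0,"ry": 0,"rz": 0},
    {"tx": 0,"ty": 0,"tz": 24,"rx": 0,"ry": 0,"rz": 0},
  ],
)

```text
time_s: 22.45
ee_pos: [0.5562, 0.294, 0.2249]
orientation: [[-0.93, -0.368, -0.002], [-0.368, 0.93, -0.001], [0.002, -0.0, -1.0]]
contact_force: [0.0, 0.4, -7.6]
finger_gap: 0.0156
grip_force: 44.9
```

```bash
python3 -c "
from h import *
st();to(.5575,.2930,.183,111.5)"
```

```text
22.45 [0.5562 0.294  0.2249] yaw 111.57 F [ 0.   0.4 -7.6] M [0.006 0.096 0.038] q7 1.374 0.01557454291899589
t 22.45 T [-0.9 -1.5 41.9] yaw 111.57 rz 0.07
```

Emit:
arm_command(
  commands=[
    {"tx": -1,"ty": -1,"tz": 8,"rx": 0,"ry": 0,"rz": 0},
    {"tx": -1,"ty": -1,"tz": 16,"rx": 0,"ry": 0,"rz": 0},
    {"tx": -1,"ty": -1,"tz": 24,"rx": 0,"ry": 0,"rz": 0},
    {"tx": -1,"ty": -1,"tz": 31,"rx": 0,"ry": 0,"rz": 0},
    {"tx": -1,"ty": -1,"tz": 36,"rx": 0,"ry": 0,"rz": 0},
    {"tx": -1,"ty": -1,"tz": 39,"rx": 0,"ry": 0,"rz": 0},
    {"tx": -1,"ty": -1,"tz": 41,"rx": 0,"ry": 0,"rz": 0},
    {"tx": -1,"ty": -1,"tz": 42,"rx": 0,"ry": 0,"rz": 0},
    {"tx": -1,"ty": -1,"tz": 42,"rx": 0,"ry": 0,"rz": 0},
  ],
)

```text
time_s: 23.58
ee_pos: [0.558, 0.2938, 0.1839]
orientation: [[-0.93, -0.368, 0.0], [-0.368, 0.93, 0.0], [-0.0, 0.0, -1.0]]
contact_force: [-0.0, -0.2, -6.8]
finger_gap: 0.0153
grip_force: 44.9
```

```bash
python3 -c "
from h import *
st()"
```

```text
23.575 [0.558  0.2938 0.1839] yaw 111.57 F [-0.  -0.2 -6.8] M [ 0.028  0.04  -0.006] q7 1.373 0.015337776437095996
```

Emit:
arm_command(
  commands=[
    {"tx": 0,"ty": 0,"tz": 0.8,"rx": 0,"ry": 0,"rz": 0},
    {"tx": 0,"ty": 0,"tz": 1.6,"rx": 0,"ry": 0,"rz": 0},
    {"tx": 0,"ty": 0,"tz": 2.4,"rx": 0,"ry": 0,"rz": 0},
    {"tx": 0,"ty": 0,"tz": 2.4,"rx": 0,"ry": 0,"rz": 0},
  ],
)

```text
time_s: 24.08
ee_pos: [0.5584, 0.2941, 0.1826]
orientation: [[-0.93, -0.368, 0.002], [-0.368, 0.93, 0.001], [-0.002, 0.0, -1.0]]
contact_force: [-0.8, -0.2, 1.2]
finger_gap: 0.0156
grip_force: 45.0
```

It rests on the cup floor. Releasing.

Emit:
arm_command(
  commands=[
    {"tx": 0,"ty": 0,"tz": -0.5,"rx": 0,"ry": 0,"rz": 0},
    {"tx": 0,"ty": 0,"tz": -0.5,"rx": 0,"ry": 0,"rz": 0},
    {"tx": 0,"ty": 0,"tz": -0.5,"rx": 0,"ry": 0,"rz": 0},
  ],
  force=4,
)

```text
time_s: 24.45
ee_pos: [0.5583, 0.294, 0.1825]
orientation: [[-0.93, -0.368, 0.001], [-0.368, 0.93, 0.001], [-0.001, 0.0, -1.0]]
contact_force: [-0.1, -0.4, 1.4]
finger_gap: 0.0161
grip_force: 4.1
```

Emit:
arm_command(
  commands=[
    {"tx": 0,"ty": 0,"tz": -0.5,"rx": 0,"ry": 0,"rz": 0},
    {"tx": 0,"ty": 0,"tz": -0.5,"rx": 0,"ry": 0,"rz": 0},
    {"tx": 0,"ty": 0,"tz": -0.5,"rx": 0,"ry": 0,"rz": 0},
    {"tx": 0,"ty": 0,"tz": -0.5,"rx": 0,"ry": 0,"rz": 0},
    {"tx": 0,"ty": 0,"tz": -0.5,"rx": 0,"ry": 0,"rz": 0},
    {"tx": 0,"ty": 0,"tz": -0.5,"rx": 0,"ry": 0,"rz": 0},
    {"tx": 0,"ty": 0,"tz": -15,"rx": 0,"ry": 0,"rz": 0},
    {"tx": 0,"ty": 0,"tz": -40,"rx": 0,"ry": 0,"rz": 0},
    {"tx": 0,"ty": 0,"tz": -80,"rx": 0,"ry": 0,"rz": 0},
    {"tx": 0,"ty": 0,"tz": -120,"rx": 0,"ry": 0,"rz": 0},
    {"tx": 0,"ty": 0,"tz": -120,"rx": 0,"ry": 0,"rz": 0},
  ],
  grip=1,
)

```text
time_s: 25.82
ee_pos: [0.5597, 0.2948, 0.3072]
orientation: [[-0.93, -0.367, 0.008], [-0.367, 0.93, 0.005], [-0.009, 0.002, -1.0]]
contact_force: [1.0, -0.4, -0.0]
finger_gap: 0.0869
grip_force: 0.0
```

```bash
python3 -c "
from h import *
st()
d=grab('scene'); im=cv2.cvtColor(d['frame'],cv2.COLOR_RGB2BGR); cv2.imwrite('pics/s6.png',cv2.resize(im[130:310,200:440],None,fx=3,fy=3,interpolation=cv2.INTER_CUBIC))
"
```

```text
25.825 [0.5597 0.2948 0.3072] yaw 111.56 F [ 1.  -0.4 -0. ] M [0.09  0.059 0.03 ] q7 1.38 0.08689340749921848
```

View pics/s6.png

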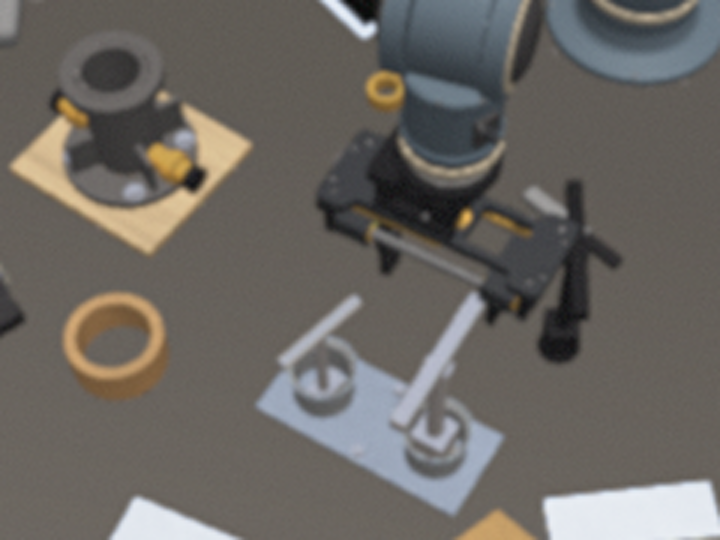

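The key stands upright in its cup at crop (436,435), and the gripper is open and clear of it.

```bash
python3 -c "
from h import *
print(r.finish_job())"
```

```text
the job is handed in; nothing more can be done
None
```

The job is handed in with the valve turned anticlockwise to its stop and the key drawn out and standing upright in its cup; at the stop, though, the wrist read about 0.3 N m for roughly half a second, over the 0.25 N m turning limit, before I backed off.

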